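# Pack the scent sample case and pin its lid shut

### The job

Pack up the wooden sample case: lay the cap key flat on the case's inner deck with its eye over the upright peg and let go of it, then swing the lid down, and push the locking pin from its wooden rest down through the holes of the lid's and the case's lugs until its collar sits on the lid's lug. A sprung seal lifts the lid a little by itself, so finish while still holding the pin and pressing down on it firmly enough that the lid is fully shut: do not let go at the end. Leave the tea cup, the loose vial and the white jar where they stand.

Things in the scene. Friction and masses are not known exactly. Their poses are not given: they have to be found in the camera images.
- case: Pale wooden open case fixed to the table, outer 260 (own x) x 190 (own y) x 60 high, walls 8. Origin: centre of its underside, z up. Lid hinge line along own x at y 95, z 60. The +y half holds a rack of amber bottles, below the rim; the -y half is a free flat deck, top at z 30, x -122 to 122, y -78 to 0, with a peg. Outside the -y wall: a steel lug 40 x 40 x 16, top at z 60, with a hole.
- case_peg (a point): Top of the steel peg on the case's deck: peg 9 in diameter, 22 high, tapering over the top 5 to 4 in diameter; in the case's frame at (-55, -40, 52). Axes as the case's.
- case_hole (a point): Centre of the upper mouth of the vertical hole (11 wide, 16 deep, right through) in the case's lug; in the case's frame at (0, -115, 60). Axes as the case's, z up.
- lid (a joint): Lid angle, rad: 0 fully shut, about 1.57 upright, stops at 2.15 leaning out to the case's +y side. Wooden slab 260 x 190 x 12, 0.2 kg; shut, its underside is at z 60 and its top at z 72 of the case. Hinge friction (0.15 N m) keeps it where it is left; near shut it rests on the seal at about 0.03, and about 5 N down on its lug shuts it.
- seal (a joint): How far (m) the black rubber seal strip is pressed down; 0 = free. It runs along the inside of the case's -y wall (220 x 7, centred at y -82) and stands 5 mm above the rim when free. It is sprung: about 3.5 N free, 5.3 N level with the rim, and so lifts the lid when nobody presses.
- lid_edge (a point): A point on the lid's free edge, on the outer face (top when shut), 70 towards the case's -x from the middle and 190 from the hinge line. Push the outer face near here to swing the lid down. z is the lid's outward normal (up when shut), x as the case's.
- lid_hole (a point): Outer (upper when shut) mouth of the hole in the lid's lug, a steel plate 40 x 40 x 12 flush with the slab, sticking out from the middle of its free edge; hole 12 wide, right through. 210 from the hinge line; shut, it lies straight above case_hole, 12 higher. Axes as the lid's: z outward normal (up when shut).
- key: Cap key lying flat on the table, 132 long, 32 wide, 24 high, 0.09 kg. Origin: middle of its underside; z up, x from the flat steel eye (at -50) to the steel ring socket (at 50, outside diameter 32, 24 high). Between them a wooden bar grip 12 wide (y), 24 high, x -35 to 35: grip it there across y. Eye: ring 6 thick, 32 outside, hole 19.
- key_eye (a point): Centre of the eye's hole at the level of the key's underside; in the key's frame at (-50, 0, 0). Axes as the key's.
- rest: Wooden block 50 x 50 x 45 high, fixed to the table, with a 12 wide hole in its top in which the locking pin stands at the start. Origin: centre of its underside.
- pin: Steel locking pin, 0.05 kg, upright in its rest: shank 8 in diameter, 36 long, tip chamfered; then a collar 24 in diameter, 4 thick; then a round grip knob 14 in diameter, 28 high. Origin: centre of the collar's underside (at the start on the rest's top, 45 above the table); z runs up from tip to knob.
- pin_tip (a point): Lower end of the pin's shank, 36 below the pin's origin. Axes as the pin's.
- cup: Bystander: white ceramic tea cup, 84 across, 45 high; origin at the centre of its underside.
- vial: Bystander: loose amber vial with a black cap, 28 across, 55 high; origin at the centre of its underside.
- jar: Bystander: white plastic jar, 48 across, 60 high; origin at the centre of its underside.

How it is judged:
On the way, in this order (a step that is already met when the one before it is completed fails the run):
1. the cap key lies flat on the deck with its eye over the peg, let go (horizontal distance between key_eye and case_peg below 0.009 m and z of key_eye in the frame of case below 0.036 m and angle between key's own z axis and vertical below 0.15 rad and contact force between the fingers and key below 0.1 N and linear speed of key below 0.03 m/s), for 0.2 s.
2. the lid is swung down onto its seal (value of joint lid below 0.06 rad and horizontal distance between key_eye and case_peg below 0.009 m and z of key_eye in the frame of case below 0.036 m and angle between key's own z axis and vertical below 0.15 rad), for 0.2 s.
3. the pin reaches through the holes of both lugs (horizontal distance between pin_tip and case_hole below 0.006 m and z of pin_tip in the frame of case_hole below -0.018 m), for 0.2 s.
At the end, for the whole second after the job is handed in: Fingers on the pin (over 1 N), pin pressing on the case's lid (over 2 N), collar within 4 mm of the lid's lug, tip 18 mm or more below the case lug's top and within 6 mm of the hole's axis, pin upright (0.15 rad), lid under 0.011 rad, key flat on the deck, eye within 9 mm of the peg (all of step 3 and value of joint lid below 0.011 rad and z of pin in the frame of lid_hole below 0.004 m and contact force between the fingers and pin above 1 N and contact force between pin and case above 2 N and angle between each of pin, key's own z axis and vertical below 0.15 rad and horizontal distance between key_eye and case_peg below 0.009 m and z of key_eye in the frame of case below 0.036 m); the arm keeps its last pose, push and grip.
It fails at once if the tea cup is moved by more than 30 mm or tipped (distance of cup from where it was at the start of the episode above 0.03 m or angle between cup's own z axis and vertical above 0.5 rad).
It fails at once if the loose vial is moved by more than 30 mm or tipped (distance of vial from where it was at the start of the episode above 0.03 m or angle between vial's own z axis and vertical above 0.5 rad).
It fails at once if the white jar is moved by more than 30 mm or tipped (distance of jar from where it was at the start of the episode above 0.03 m or angle between jar's own z axis and vertical above 0.5 rad).
It also fails if it takes over 72 s, if anything falls off the work surface, if the arm or the gripper's body presses on something with over 40 N, if the wrist force passes 120 N, or if a joint passes its speed limit or range.

### The arm

A 7-joint arm with a two-finger parallel gripper is mounted at the origin on the work surface. World frame = base frame: x ahead of the robot, y to its left, z up, the work surface at z = 0. Lengths are in m, angles in rad, forces in N, time in s.
With the tool pointing down it reaches from about 0.425 to 0.925 m from the base axis. Payload 6.8 kg.
Tool frame: the origin (TCP) lies at the very end of the fingers, on their centre line; the grasp point (between the pads) lies r.pinch_z behind it (r.pinch_z is the distance from the TCP to the grasp point, in m); z points along the fingers, y is the line along which they close (so a half turn about z gives the same grasp; the last joint's range is limited). The gripper opens to 85 mm and grips with 20 to 120 N. Pads are 22 mm wide; open, the fingers measure 114 mm over their backs; the gripper's body (76 mm by 85 mm) begins 54 mm behind the grasp point. The pads swing forward as they close: fully open they stand 13 mm farther back than shut.
Start: joints at [-1.358, 0.477, 0.022, 1.555, -0.011, 1.109, -0.083], TCP at [0.213, 0.641, 0.231] pointing down, gripper open.
Joint ranges: [-2.96, 2.96], [-0.34, 2.1], [-1.41, 1.46], [0.24, 2.44], [-1.37, 4.51], [0.17, 1.92], [-2.96, 2.96]. Speed limits (rad/s): [2.39, 2.39, 3.14, 3.14, 3.14, 3.14, 3.14].

### API

Orientations are given as a rotation vector (axis times angle).
In Python, from bench import status, grab_frame, camera_model, r gives the robot as it stands. The module is installed in compiled form; this text tells all that it offers.
- The arm moves only by the shell command python3 -m creep 'ROWS' [FORCE]. ROWS is text: rows parted by semicolons, each of 7 numbers parted by spaces: the turn, a rotation vector about the tool's x, y, z in rad, then the shift along the tool's x, y, z in mm, then the opening, from -1 (shut) to 1 (fully open). In form: rx ry rz tx ty tz fingers; .... A call has 1 to 10 rows; each row is the pose to reach, as a shift and turn from the pose commanded when the call began, along the tool's axes at that moment; what a row does not reach only later rows make up. A row lasts 1/8 s, in which the tool goes at most 62.5 mm and 10.7 degrees, less where a joint would pass 70% of its speed; a pose out of reach is approached as far as the arm can. A call with a gripper value outside its range is refused whole. The fingers move at their own pace and stop on an object; FORCE is the grip in N (left out, the last holds). Time passes only in rows, so rows that repeat a pose let the fingers close. It gives the time, the measured TCP pose, the force, the opening and the grip force at its end, in the units of the state.
- status.get_obs(): the state, without advancing time (a new reading comes with each control period).
- grab_frame(name): name is "scene" or "top" or "wrist"; returns (picture, depth): 480x640x3 uint8, red, green, blue; 480x640 float32, m along the optical axis (not along the pixel's ray), 0 where there is no reading.
- camera_model(name): a dict with "K" (3x3 intrinsics, pixels), "rvec" (rotation vector, rad) and "tvec" (3), from world to camera coordinates, as OpenCV has them. Camera axes: x right, y down, z forward; pixel columns grow to the right and rows downward; lengths in m; the calibration is good to about 2 mm. A picture is of the moment at which its call begins: read the wrist's pose just before it. camera_model takes no time and is no camera call; for the wrist camera it gives the pose at the moment of the call.
- r.hand_in(): hands the job in; it is judged then, once.
The state is a dict: "clock": time; "joints": joint angles; "qvel": joint speeds; "tau": joint torques, N m; "tcp_pos": TCP position; "orientation": TCP orientation; "contact_force": force on the tool from outside, world axes, zero at the start; "moment": the same for the moment, N m; "grip_width": finger opening in m; "gripper_force": force on a finger pad.
Only numpy, scipy, OpenCV 4.12 (cv2) and the standard library are available. Lean on these libraries where they do the work, as an engineer would, in place of code of your own. Each camera call takes 0.05 s, during which the arm holds its last target. There are 200 camera calls.

## Working session

There is one attempt and no reset: what is moved stays moved. The work goes in short steps, Python scripts to look and compute and a shell command to move; the robot and the scene stay as the last step left them, time stands still between calls to the robot, and variables do not carry over. Pictures are saved under pics/ and viewed, at most 10 in all, crops included, and the job is handed in when it is done.

```bash
mkdir -p pics; cat > h.py <<'E'
import numpy as np, cv2
from scipy.spatial.transform import Rotation as R
from bench import status, grab_frame, camera_model, r
def cam(n):
    c=camera_model(n); return np.array(c["K"]),cv2.Rodrigues(np.array(c["rvec"],float))[0],np.array(c["tvec"],float)
def snap(n,tag):
    c=cam(n); im,d=grab_frame(n); cv2.imwrite(f"pics/{tag}.png",im[:,:,::-1]); np.savez(f"{tag}.npz",im=im,d=d,K=c[0],R=c[1],t=c[2]); return im,d,c
def load(tag):
    z=np.load(f"{tag}.npz"); return z["im"],z["d"],(z["K"],z["R"],z["t"])
def cloud(d,c):
    K,Rm,t=c; v,u=np.mgrid[:d.shape[0],:d.shape[1]]
    P=np.stack([(u-K[0,2])/K[0,0]*d,(v-K[1,2])/K[1,1]*d,d],-1)
    return (P-t)@Rm
def atz(u,v,z,c):
    K,Rm,t=c; ray=Rm.T@np.array([(u-K[0,2])/K[0,0],(v-K[1,2])/K[1,1],1]); o=-Rm.T@t
    return o+ray*(z-o[2])/ray[2]
def proj(p,c):
    K,Rm,t=c; q=K@(Rm@np.asarray(p,float)+t); return q[:2]/q[2]
def rel(goal_pos,goal_R):  # shift (mm)/turn in the current tool frame
    o=status.get_obs(); R0=R.from_rotvec(o["orientation"])
    return (R0.inv()*goal_R).as_rotvec().round(3), (1000*R0.inv().apply(np.array(goal_pos)-o["tcp_pos"])).round(1)
E
python3 - <<'E'
from h import *
o=status.get_obs(); print(o, r.pinch_z)
for n in("top","scene"):
    im,d,c=snap(n,n+"0"); print(n,c[0],-c[1].T@c[2])
print(R.from_rotvec(o["orientation"]).as_matrix().round(3))
E
```

```text
{'clock': 0.0, 'joints': array([-1.35811131,  0.47776282,  0.0223201 ,  1.55645179, -0.0115068 ,
        1.10928316, -0.08309808]), 'qvel': array([ 1.69077112e-03,  5.03099796e-05,  3.84287337e-05, -1.18579187e-04,
        1.89213277e-03, -1.75045033e-04, -1.70778443e-03]), 'tau': array([ 1.28365540e-03, -5.96434271e+01,  1.60813518e+00, -2.81192458e+01,
        1.24344896e-02,  9.02071421e-03, -2.46746197e-05]), 'tcp_pos': array([0.21265063, 0.6400106 , 0.23035018]), 'orientation': array([-5.01644238e-01, -3.10111085e+00,  2.77912204e-03]), 'contact_force': array([0.51982512, 0.6241067 , 0.22679225]), 'moment': array([-0.05132737,  0.05061995, -0.02494439]), 'gripper_force': 0.0, 'grip_width': 0.08543340195444937} 0.0187
top [[532.52261478   0.         327.05309681]
 [  0.         532.52261478 231.866561  ]
 [  0.           0.           1.        ]] [0.43180327 0.0608389  1.07800433]
scene [[606.04026383   0.         310.56157168]
 [  0.         606.04026383 242.92421618]
 [  0.           0.           1.        ]] [1.62992559 0.26259204 0.77037187]
[[-0.949  0.315 -0.   ]
 [ 0.315  0.949 -0.002]
 [-0.    -0.002 -1.   ]]
```

View pics/top0.png

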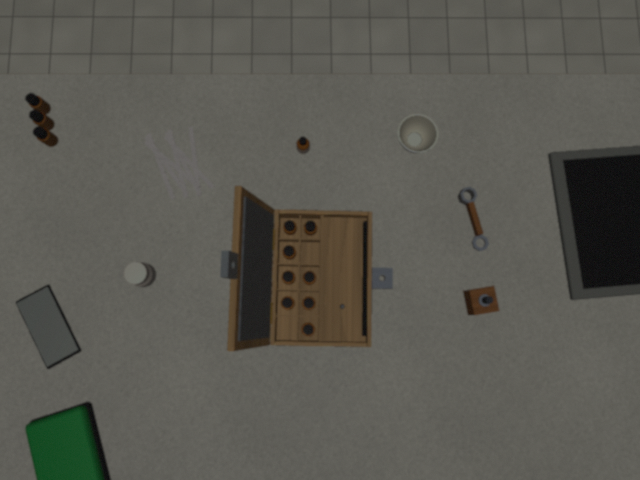

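View pics/scene0.png

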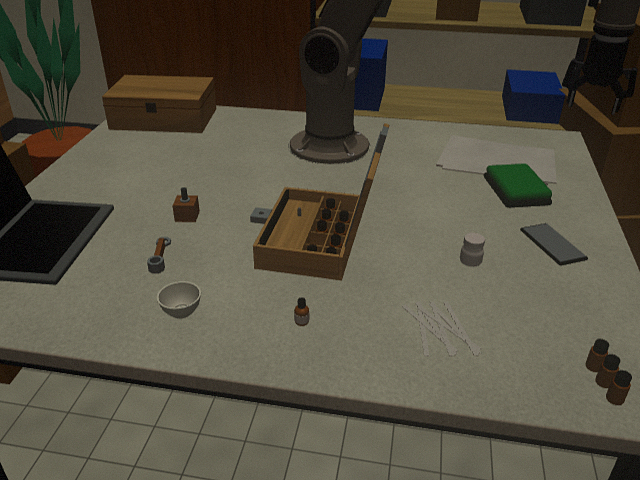

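The top view has world x pointing up and y to the left. The case's lug hole is near (382,278), the peg top near (341,306), the pin near (487,300), and the key runs from (467,195) to (480,242). The lid leans out at the left. I'll enlarge the working area and measure.

```bash
python3 - <<'E'
from h import *
im,d,c=load("top0")
crop=im[180:330,330:530]; cv2.imwrite("pics/c1.png",cv2.convertScaleAbs(cv2.resize(crop,None,fx=4,fy=4,interpolation=cv2.INTER_CUBIC),alpha=1.8)[:,:,::-1])
P=cloud(d,c)
for n,u,v,z in [("hole",382,278,.06),("peg",341,306,.052),("e1",467,195,.02),("e2",480,242,.006),("pin",487,300,.077),("cup",418,133,.045),("vial",303,143,.055),("jar",136,272,.06),("cornTR",371,211,.06),("cornBR",371,346,.06)]:
    print(n,atz(u,v,z,c).round(4),P[v,u].round(4))
# key pts
m=(P[...,2]>.004)&(P[...,2]<.04); m[:180]=0;m[260:]=0;m[:,:450]=0;m[:,500:]=0
for u,v in zip(*np.where(m)[::-1]): pass
for v in range(186,252,4): 
    s=m[v]; 
    if s.any(): print(v,np.where(s)[0].min(),np.where(s)[0].max(),P[v][s][:,2].max().round(3))
E
```

```text
hole [ 0.5028 -0.0747  0.06  ] [ 0.5069 -0.0825  0.0014]
peg [0.4509 0.0045 0.052 ] [0.451  0.0043 0.0477]
e1 [ 0.6733 -0.2602  0.02  ] [ 0.6789 -0.2677 -0.0046]
e2 [ 0.5776 -0.2858  0.006 ] [ 0.5787 -0.2882 -0.0015]
pin [ 0.4577 -0.2694  0.077 ] [ 0.4577 -0.2692  0.0777]
cup [ 0.7975 -0.1594  0.045 ] [ 0.8119 -0.1681  0.0044]
vial [0.7743 0.0745 0.055 ] [0.7744 0.0745 0.0545]
jar [0.5202 0.3924 0.06  ] [0.5202 0.3923 0.0603]
cornTR [ 0.6337 -0.0572  0.06  ] [ 0.6337 -0.0572  0.06  ]
cornBR [ 0.3756 -0.05    0.06  ] [ 0.3754 -0.0503  0.0569]
186 469 470 0.026
190 461 489 0.025
194 459 476 0.028
198 459 475 0.025
202 461 474 0.026
206 466 475 0.025
210 468 476 0.028
214 469 499 0.026
218 470 479 0.026
222 472 480 0.025
226 473 481 0.025
230 455 498 0.027
234 475 482 0.023
238 474 487 0.007
242 450 488 0.008
246 475 486 0.007
250 468 494 0.006
```

View pics/c1.png

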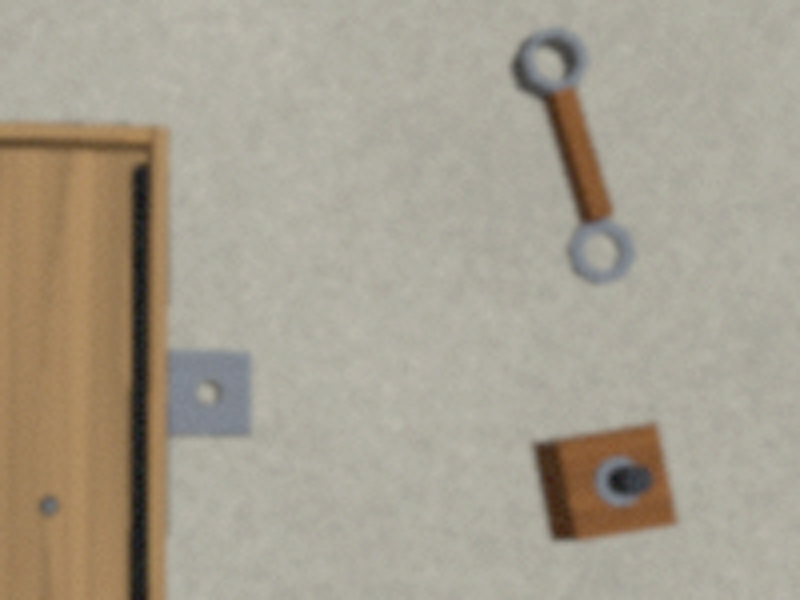

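The enlarged crop (4x, from (330,180)) shows:
- Key eye at (601,251) and socket at (552,62).
- Collar at (620,480) and knob top at (637,478).
- Lug hole at (209,393) and peg top at (49,506).

So the eye is the end nearer the base. Next I'll go above the key.

```bash
cat >> h.py <<'E'
def down(yaw_y): # tool pointing down, tool y axis at world angle yaw_y (deg)
    a=np.deg2rad(yaw_y); y=np.array([np.cos(a),np.sin(a),0]); z=np.array([0,0,-1.]); return R.from_matrix(np.stack([np.cross(y,z),y,z],1))
E
python3 - <<'E'
from h import *
im,d,c=load("top0")
f=lambda U,V,z: atz(330+(U+.5)/4-.5,180+(V+.5)/4-.5,z,c)
eye=f(601,251,.006);soc=f(552,62,.024);print(eye,soc,np.linalg.norm((eye-soc)[:2]))
k=(eye+soc)/2; a=np.degrees(np.arctan2(*(soc-eye)[1::-1])); print("key",k,a)
print("hole",f(209,393,.06),"peg",f(49,506,.052),"collar",f(620,480,.049),"knob",f(637,478,.077))
g=[k[0],k[1],.22]
print(rel([.43,.2,.36],down(a+90)), rel(g,down(a+90)))
E
```

```text
[ 0.57686585 -0.28545823  0.006     ] [ 0.67208981 -0.2602883   0.024     ] 0.09849429821022351
key [ 0.62447783 -0.27287327  0.015     ] 14.806001720402108
hole [ 0.50302906 -0.07446937  0.06      ] peg [0.45067699 0.00283499 0.052     ] collar [ 0.4592011  -0.27407931  0.049     ] knob [ 0.45927561 -0.27309651  0.077     ]
(array([-0.002, -0.   , -0.579]), array([-345. , -349.3, -129. ])) (array([-0.002, -0.   , -0.579]), array([-678.6, -736.5,   11.7]))
```

```bash
python3 -m creep '0 0 -0.1 -40 -40 -125 1;0 0 -0.2 -90 -90 -130 1;0 0 -0.3 -130 -130 -130 1;0 0 -0.4 -170 -170 -130 1;0 0 -0.5 -215 -215 -130 1;0 0 -0.58 -260 -260 -130 1;0 0 -0.58 -300 -300 -130 1;0 0 -0.58 -340 -340 -130 1;0 0 -0.58 -380 -385 -130 1;0 0 -0.58 -420 -430 -130 1' && python3 - <<'E'
from h import *
print(rel([.6245,-.2729,.20],down(104.8)))
E
```

```text
clock: 1.35
tcp_pos: [0.4645, 0.1245, 0.3612]
orientation: [-0.406, 3.115, 0.0]
contact_force: [1.4, 0.4, 0.1]
grip_width: 0.0856
gripper_force: 0.0
(array([0.   , 0.   , 0.001]), array([ -52.7, -425.1,  161.1]))
```

```bash
python3 -m creep '0 0 0 -6 -50 0 1;0 0 0 -12 -100 0 1;0 0 0 -19 -150 0 1;0 0 0 -25 -200 0 1;0 0 0 -31 -250 0 1;0 0 0 -37 -300 30 1;0 0 0 -43 -350 70 1;0 0 0 -50 -400 110 1;0 0 0 -53 -425 150 1;0 0 0 -53 -425 161 1' && python3 - <<'E'
from h import *
im,d,c=snap("wrist","w1"); print(status.get_obs()["tcp_pos"]); print(-c[1].T@c[2], [proj(p,c) for p in ([.5769,-.2855,.006],[.6721,-.2603,.024])])
E
```

```text
clock: 2.6
tcp_pos: [0.6221, -0.2724, 0.1963]
orientation: [0.4, -3.11, -0.002]
contact_force: [-0.6, 0.6, -0.6]
grip_width: 0.0854
gripper_force: 0.0
[ 0.62249335 -0.27055652  0.19655191]
[ 0.55646962 -0.28991569  0.34015158] [array([319.32787661, 152.35156605]), array([319.67248142, 276.76109687])]
```

View pics/w1.png

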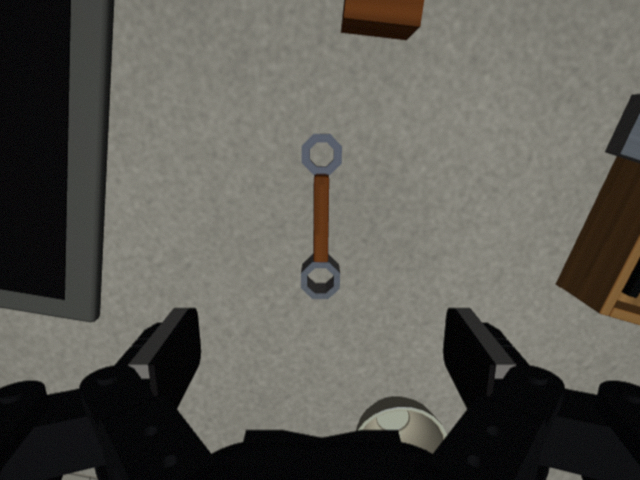

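The wrist view shows the eye at (322,154) and the socket at (320,280), within 3 px of the prediction, so the key pose is good. The cup is well clear.

```bash
python3 - <<'E'
from h import *
im,d,c=load("w1")
e=atz(322,154,.006,c);s=atz(320,280,.024,c);k=(e+s)/2;a=np.degrees(np.arctan2(*(s-e)[1::-1]))
print(e,s,k,a,np.linalg.norm((s-e)[:2])); print(rel([k[0],k[1],.004],down(a+90)))
E
```

```text
[ 0.57760311 -0.28311944  0.006     ] [ 0.67476544 -0.25932604  0.024     ] [ 0.62618428 -0.27122274  0.015     ] 13.759974427946496 0.10003321635133057
(array([ 0.003, -0.005,  0.017]), array([ -4.4,  -2.1, 192.5]))
```

```bash
python3 -m creep '0 0 0.017 -4 -2 50 0;0 0 0.017 -4 -2 100 0;0 0 0.017 -4 -2 140 0;0 0 0.017 -4 -2 165 0;0 0 0.017 -4 -2 180 0;0 0 0.017 -4 -2 192 0;0 0 0.017 -4 -2 192 0;0 0 0.017 -4 -2 192 -1;0 0 0.017 -4 -2 192 -1;0 0 0.017 -4 -2 192 -1' 50; python3 -m creep '0 0 0 0 0 0 -1;0 0 0 0 0 0 -1'
```

```text
clock: 3.9
tcp_pos: [0.6295, -0.272, 0.0095]
orientation: [-0.379, 3.117, -0.001]
contact_force: [-0.2, 0.3, 6.2]
grip_width: 0.0103
gripper_force: 52.2
clock: 4.15
tcp_pos: [0.6295, -0.272, 0.0095]
orientation: [-0.379, 3.117, -0.001]
contact_force: [-0.5, -0.7, 6.2]
grip_width: 0.0105
gripper_force: 52.2
```

```bash
python3 -m creep '0 0 0 0 0 -20 -1;0 0 0 0 0 -60 -1;0 0 0 0 0 -110 -1;0 0 0 0 0 -150 -1;0 0 0 0 0 -150 -1' && python3 - <<'E'
from h import *
im,d,c=snap("wrist","w2")
P=cloud(d,c); o=status.get_obs(); print(o["tcp_pos"],o["orientation"]); T=R.from_rotvec(o["orientation"]); Q=T.inv().apply((P-o["tcp_pos"]).reshape(-1,3)).reshape(P.shape)
m=(abs(Q[...,2])<.06)&(abs(Q[...,1])<.03)&(abs(Q[...,0])<.08)&(d>0)
v,u=np.where(m); print(u.min(),u.max(),v.min(),v.max())
cv2.imwrite("pics/w2c.png",cv2.convertScaleAbs(cv2.resize(im[0:480,160:480],None,fx=1.25,fy=1.25),alpha=1.8)[:,:,::-1])
E
```

```text
clock: 4.78
tcp_pos: [0.6307, -0.2729, 0.1633]
orientation: [-0.378, 3.112, -0.005]
contact_force: [0.1, -0.1, -1.2]
grip_width: 0.0104
gripper_force: 51.4
[ 0.62946611 -0.27193282  0.16064767] [-3.78829700e-01  3.11531533e+00 -1.87978251e-03]
202 450 122 443
```

View pics/w2c.png

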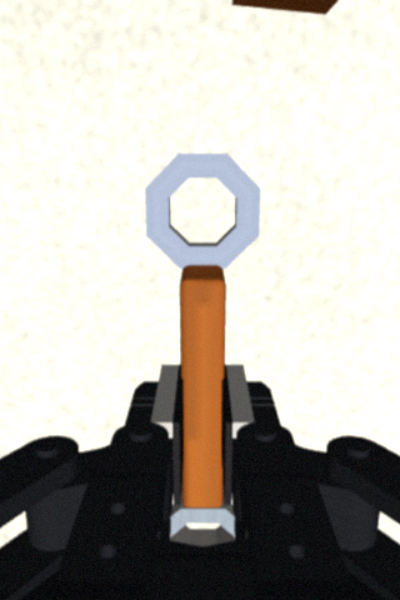

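The key is held, with its eye centre at crop (203,211), i.e. (322.4,168.8) in the full picture. Next I'll get the eye's pose in the tool frame and the case's pose from the top picture.

```bash
python3 - <<'E'
from h import *
im,d,c=load("w2"); P=cloud(d,c)
t=np.array([.62947,-.27193,.16065]);T=R.from_rotvec([-3.78829700e-01,3.11531533e+00,-1.87978251e-03])
Q=T.inv().apply((P-t).reshape(-1,3)).reshape(P.shape)
# ring mask
v,u=np.mgrid[:480,:640]; rr=np.hypot(u-322.4,v-168.8); m=(rr>32)&(rr<40)
q=Q[m]; print("eye top in tool: mean",q.mean(0),"z med",np.median(q[:,2]),"slopes",np.linalg.lstsq(np.c_[q-q.mean(0)][:,:2],q[:,2]-q[:,2].mean(),rcond=None)[0])
z=np.median(P[m][:,2]); e=atz(322.4,168.8,z,c); print("eye tool",T.inv().apply(e-t),"z",z)
g=Q[230:380,318:327].reshape(-1,3); print("grip top z",np.percentile(g[:,2],[10,50,90])); 
# case pose from top image depth: wall tops + features
im,d,c=load("top0"); P=cloud(d,c)
f=lambda U,V,z: atz(330+(U+.5)/4-.5,180+(V+.5)/4-.5,z,c)[:2]
w=np.array([f(209,393,.06),f(49,506,.052)]); m0=np.array([[0,-.115],[-.055,-.04]])
w=np.vstack([w,[.6337,-.0572],[.3756,-.05]]); m0=np.vstack([m0,[.13,-.095],[-.13,-.095]])
a=w-w.mean(0);b=m0-m0.mean(0); th=np.arctan2((b[:,0]*a[:,1]-b[:,1]*a[:,0]).sum(),(a*b).sum()); Rm=np.array([[np.cos(th),-np.sin(th)],[np.sin(th),np.cos(th)]])
org=w.mean(0)-Rm@m0.mean(0); print("case",org,np.degrees(th),"res mm",((m0@Rm.T+org-w)*1000).round(1).tolist())
print("peg",Rm@[-.055,-.04]+org,"hole",Rm@[0,-.115]+org)
E
```

```text
eye top in tool: mean [ 0.05205883 -0.00087446 -0.00032322] z med 0.0001263500888798077 slopes [-0.09471963  0.00058602]
eye tool [ 0.052139   -0.00088756  0.00013373] z 0.1603529760902513
grip top z [-0.01874079 -0.01792942 -0.01721256]
case [0.50693255 0.04111855] -1.6187981523745643 res mm [[0.7, 0.6], [0.1, -0.1], [0.5, -0.3], [-1.3, -0.2]]
peg [0.45082452 0.00268824] hole [ 0.50368385 -0.07383555]
```

```bash
python3 - <<'E'
from h import *
g=down(88.4); tcp=np.array([.4508,.0027,.15])-g.apply([.0521,-.0009,0]); print(tcp,rel(tcp,g))
E
```

```text
[0.50290482 0.00214493 0.15      ] (array([-0.001,  0.003,  0.27 ]), array([ 57.2, 296.4,  10. ]))
```

```bash
python3 -m creep '0 0 0.03 5 25 0 -1;0 0 0.06 11 58 0 -1;0 0 0.1 18 92 0 -1;0 0 0.13 25 126 0 -1;0 0 0.16 32 160 0 -1;0 0 0.19 38 196 0 -1;0 0 0.22 45 232 0 -1;0 0 0.25 51 264 5 -1;0 0 0.27 56 285 10 -1;0 0 0.27 57 296 10 -1'; python3 -m creep '0 0 0 0 0 0 -1;0 0 0 0 0 0 -1'; python3 - <<'E'
from h import *
im,d,c=snap("wrist","w3"); o=status.get_obs(); print(o["tcp_pos"],o["orientation"],o["contact_force"])
print(proj([.4508,.0027,.052],c))
cv2.imwrite("pics/w3c.png",cv2.convertScaleAbs(cv2.resize(im[60:300,200:440],None,fx=2.5,fy=2.5),alpha=1.8)[:,:,::-1])
E
```

```text
clock: 6.08
tcp_pos: [0.5006, 0.0033, 0.1471]
orientation: [-0.041, -3.138, 0.0]
contact_force: [0.1, -0.2, -1.4]
grip_width: 0.0106
gripper_force: 51.4
clock: 6.32
tcp_pos: [0.5028, 0.0012, 0.1484]
orientation: [0.045, 3.141, -0.001]
contact_force: [0.1, 0.6, -0.7]
grip_width: 0.011
gripper_force: 51.4
[0.50282716 0.00107227 0.14843288] [ 4.58057256e-02  3.14076028e+00 -6.88546102e-04] [-0.7242521   0.89349742 -0.5863605 ]
[320.83090539 153.05322378]
```

View pics/w3c.png

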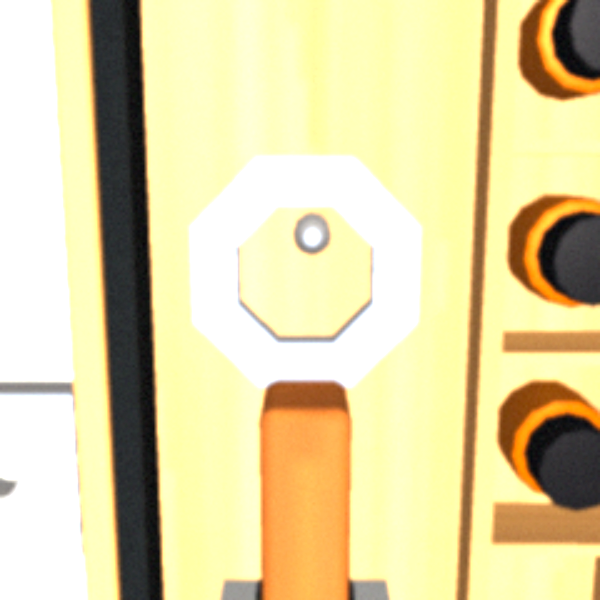

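The crop shows the peg's tip at (313,236), i.e. (325.2,154.4) in full, and the eye centre at (305,271), i.e. (322,168.4).

```bash
python3 - <<'E'
from h import *
im,d,c=load("w3"); o=status.get_obs(); t=o["tcp_pos"]; T=R.from_rotvec(o["orientation"])
p=atz(325.2,154.4,.052,c); e=atz(322.0,168.4,t[2]-.000,c); print("peg",p,"eye",e,"move tool mm",T.inv().apply(p-e)*1000)
P=cloud(d,c); print("deck z",np.median(P[250:260,340:350,2]), "ring z", np.median(P[118+60:128+60,321:324,2]))
K,Rm,tt=c; print(Rm[2])
E
```

```text
peg [0.45162288 0.00517387 0.052     ] eye [0.44922559 0.00328595 0.14843288] move tool mm [-2.29255424  1.99860261 96.43319286]
deck z 0.03079008855175428 ring z 0.03075106473593656
[ 0.27638678 -0.00722891 -0.9610193 ]
```

```bash
python3 -m creep '0 0 0 -2 2 20 -1;0 0 0 -2 2 45 -1;0 0 0 -2 2 65 -1;0 0 0 -2 2 80 -1;0 0 0 -2 2 80 -1;0 0 0 -2 2 80 -1'; python3 - <<'E'
from h import *
im,d,c=snap("wrist","w4"); o=status.get_obs(); print(o["tcp_pos"],o["orientation"],o["contact_force"])
cv2.imwrite("pics/w4c.png",cv2.convertScaleAbs(cv2.resize(im[90:250,240:400],None,fx=3.5,fy=3.5),alpha=1.5)[:,:,::-1])
E
```

```text
clock: 7.12
tcp_pos: [0.505, 0.0038, 0.0688]
orientation: [0.044, 3.14, 0.0]
contact_force: [0.1, -0.2, -0.5]
grip_width: 0.0109
gripper_force: 51.4
[0.50513744 0.00394654 0.06898237] [4.42030153e-02 3.13993445e+00 3.87312715e-04] [-0.22148848  0.91086742 -0.77733602]
```

View pics/w4c.png

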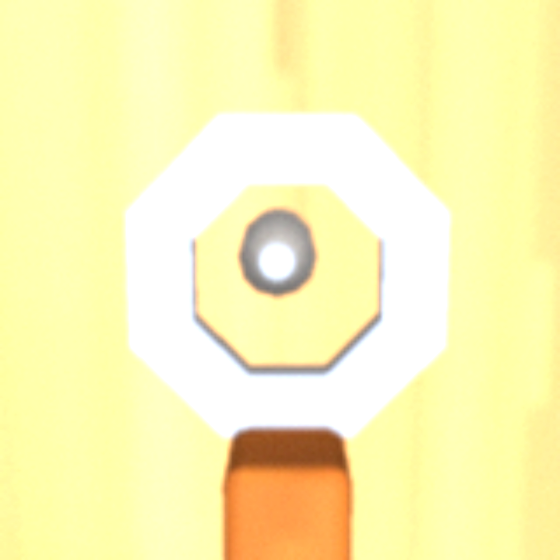

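```bash
python3 - <<'E'
from h import *
im,d,c=load("w4"); o=status.get_obs(); t=o["tcp_pos"]; T=R.from_rotvec(o["orientation"])
p=atz(319.1,164.3,.052,c); e=atz(322.0,168.9,t[2],c); print("peg",p,"eye",e,"move tool mm",T.inv().apply(p-e)*1000)
E
```

```text
peg [0.45164231 0.00480897 0.052     ] eye [0.45158646 0.00589326 0.06898237] move tool mm [-0.06353476 -1.08680027 16.98218139]
```

```bash
python3 -m creep '0 0 0 0 -1 5 -1;0 0 0 0 -1 12 -1;0 0 0 0 -1 20 -1;0 0 0 0 -1 26 -1;0 0 0 0 -1 30 -1;0 0 0 0 -1 33 -1;0 0 0 0 -1 33 -1'
```

```text
clock: 8.05
tcp_pos: [0.5041, 0.0031, 0.0392]
orientation: [-0.046, -3.14, -0.007]
contact_force: [-20.1, 1.1, 62.8]
grip_width: 0.0106
gripper_force: 59.8
```

```bash
python3 -m creep '0 0 0 0 0 -3 -1;0 0 0 0 0 -3 -1'; python3 -m creep '0 0 0 0 0 0 -0.3;0 0 0 0 0 0 -0.2;0 0 0 0 0 0 -0.2'; python3 -m creep '0 0 0 0 0 -10 -0.2;0 0 0 0 0 -25 -0.2;0 0 0 0 0 -50 -0.2;0 0 0 0 0 -80 -0.2'; python3 - <<'E'
from h import *
im,d,c=snap("wrist","w5"); o=status.get_obs(); print(o["tcp_pos"],o["contact_force"])
cv2.imwrite("pics/w5c.png",cv2.convertScaleAbs(cv2.resize(im[90:410,180:500],None,fx=1.8,fy=1.8),alpha=1.3)[:,:,::-1])
E
```

```text
clock: 8.3
tcp_pos: [0.5048, 0.0031, 0.0393]
orientation: [0.044, 3.14, 0.002]
contact_force: [-4.5, -0.5, 19.7]
grip_width: 0.0104
gripper_force: 54.2
clock: 8.68
tcp_pos: [0.5043, 0.0031, 0.0379]
orientation: [-0.044, -3.141, 0.0]
contact_force: [-0.2, 1.2, 0.0]
grip_width: 0.0342
gripper_force: 0.0
clock: 9.18
tcp_pos: [0.5043, 0.003, 0.1198]
orientation: [0.044, 3.141, -0.0]
contact_force: [0.7, 0.6, 0.9]
grip_width: 0.0337
gripper_force: 0.0
[0.50663022 0.0027767  0.1231804 ] [ 1.14363217 -0.61715964  1.81510377]
```

View pics/w5c.png

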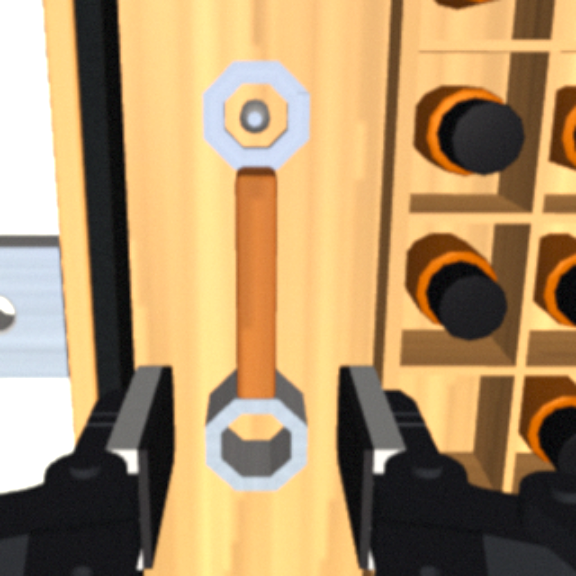

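The key lies flat with the peg (256,116) centred in its eye. Next I'll measure the lid.

```bash
python3 -m creep '0 0 0 0 0 -60 -1;0 0 0 0 0 -120 -1;0 0 0 0 0 -180 -1;0 0 0 0 0 -235 -1;0 0 0 0 0 -235 -1' 30; python3 - <<'E'
from h import *
im,d,c=load("top0"); P=cloud(d,c)
for x in (.41,.45,.5,.55):
    m=(abs(P[...,0]-x)<.012)&(P[...,2]>.075)&(P[...,2]<.32)&(P[...,1]>.1)&(P[...,1]<.33)&(d>0); q=P[m]
    k=np.polyfit(q[:,1],q[:,2],1); i=q[:,2].argmax(); print(x,len(q),"maxz",q[i].round(4),"y range",q[:,1].min().round(3),q[:,1].max().round(3),"slope ang",np.degrees(np.arctan(k[0])))
o=status.get_obs(); print(o["tcp_pos"])
print(rel([.44,.33,.355],down(88.4)))
E
```

```text
clock: 9.85
tcp_pos: [0.5066, 0.0026, 0.3583]
orientation: [0.045, 3.132, 0.005]
contact_force: [0.7, 0.2, -1.2]
grip_width: -0.0001
gripper_force: 0.0
0.41 615 maxz [0.4118 0.1795 0.2474] y range 0.138 0.19 slope ang 74.69621774495815
0.45 590 maxz [0.4542 0.1771 0.2467] y range 0.137 0.189 slope ang 74.7763192995486
0.5 736 maxz [0.5003 0.1854 0.2861] y range 0.136 0.195 slope ang 75.020175931821
0.55 577 maxz [0.5522 0.175  0.2472] y range 0.134 0.185 slope ang 74.79627141292805
[0.5065812  0.0025754  0.35825623]
(array([ 0.004,  0.009, -0.   ]), array([ 75.9, 325.4,   3.8]))
```

```bash
python3 -m creep '0 0 0 15 45 0 -1;0 0 0 30 100 0 -1;0 0 0 45 150 0 -1;0 0 0 60 200 0 -1;0 0 0 64 245 0 -1;0 0 0 64 260 0 -1;0 0 0 64 260 50 -1;0 0 0 64 260 100 -1;0 0 0 64 260 140 -1;0 0 0 64 260 140 -1'; python3 - <<'E'
from h import *
o=status.get_obs(); t=o["tcp_pos"]; print(t)
T=R.from_rotvec(o["orientation"])
yh=.0425+.095+np.tan(np.deg2rad(-1.6))*(t[0]-.507)
for th in np.r_[1.83,np.arange(1.8,0,-.1),.05,.02]:
    s=.165; y=yh-s*np.cos(th)+.012*np.sin(th)+.0145; z=.06+s*np.sin(th)+.012*np.cos(th)
    print(th.round(2),(1000*T.inv().apply([0,y-t[1],z-t[2]])).round(0)[1:])
E
```

```text
clock: 11.1
tcp_pos: [0.4459, 0.2623, 0.2107]
orientation: [-0.046, -3.136, 0.008]
contact_force: [0.9, -0.2, 0.3]
grip_width: -0.0
gripper_force: 0.0
[0.44594529 0.26228735 0.21071718]
1.83 [-55.  -5.]
1.8 [-59.  -7.]
1.7 [-75. -11.]
1.6 [-92. -13.]
1.5 [-108.  -14.]
1.4 [-125.  -13.]
1.3 [-141.  -11.]
1.2 [-157.   -7.]
1.1 [-173.   -1.]
1.0 [-188.    6.]
0.9 [-202.   15.]
0.8 [-215.   25.]
0.7 [-227.   36.]
0.6 [-238.   49.]
0.5 [-247.   62.]
0.4 [-255.   77.]
0.3 [-262.   92.]
0.2 [-267.  108.]
0.1 [-271.  124.]
0.05 [-272.  132.]
0.02 [-272.  137.]
```

```bash
python3 -m creep '0 0 0 0 -30 -5 -1;0 0 0 -1 -50 -5 -1;0 0 0 -2 -62 -8 -1;0 0 0 -2 -75 -11 -1;0 0 0 -3 -92 -13 -1;0 0 0 -4 -108 -14 -1;0 0 0 -4 -125 -13 -1;0 0 0 -5 -141 -11 -1;0 0 0 -6 -157 -7 -1;0 0 0 -6 -157 -7 -1'; python3 - <<'E'
from h import *
im,d,c=snap("scene","s1"); P=cloud(d,c); o=status.get_obs(); print(o["tcp_pos"])
for x in (.55,.6):
    m=(abs(P[...,0]-x)<.012)&(P[...,2]>.085)&(P[...,2]<.32)&(P[...,1]>-.1)&(P[...,1]<.33)&(d>0); q=P[m]
    k=np.polyfit(q[:,2],q[:,1],1); print(x,len(q),q[q[:,2].argmax()],"dy/dz",k)
E
```

```text
clock: 12.35
tcp_pos: [0.4491, 0.1059, 0.2198]
orientation: [-0.048, -3.14, 0.001]
contact_force: [-0.2, 0.3, 0.4]
grip_width: 0.0001
gripper_force: 0.0
[0.44927122 0.10697879 0.22001275]
0.55 314 [0.54959925 0.07937756 0.24470933] dy/dz [-0.37088219  0.17110536]
0.6 363 [0.58827011 0.08024323 0.2460822 ] dy/dz [-0.37259168  0.16975785]
```

The lid is following, now at about 1.2 rad. I'll continue down the arc.

```bash
python3 -m creep '0 0 0 -1 -16 6 -1;0 0 0 -1 -31 13 -1;0 0 0 -1 -45 22 -1;0 0 0 -2 -58 32 -1;0 0 0 -2 -70 43 -1;0 0 0 -2 -81 56 -1;0 0 0 -2 -90 69 -1;0 0 0 -2 -98 84 -1;0 0 0 -2 -105 99 -1;0 0 0 -2 -110 115 -1'; python3 -m creep '0 0 0 0 -4 14 -1;0 0 0 0 -5 22 -1;0 0 0 0 -5 27 -1;0 0 0 0 -5 27 -1;0 0 0 0 -5 27 -1'; python3 - <<'E'
from h import *
im,d,c=snap("scene","s2"); P=cloud(d,c)
m=(abs(P[...,0]-.58)<.04)&(P[...,1]>-.04)&(P[...,1]<.12)&(P[...,2]>.05)&(P[...,2]<.13); q=P[m]
k=np.polyfit(q[:,1],q[:,2],1); print(len(q),k,np.median(q[:,2]))
E
```

```text
clock: 13.65
tcp_pos: [0.4487, -0.0019, 0.1048]
orientation: [0.042, 3.141, -0.0]
contact_force: [-0.0, 0.1, 0.1]
grip_width: 0.0004
gripper_force: 0.0
clock: 14.28
tcp_pos: [0.4484, -0.0072, 0.0786]
orientation: [0.043, 3.141, 0.0]
contact_force: [-0.3, -0.3, 0.3]
grip_width: 0.0001
gripper_force: 0.0
1579 [-0.02906299  0.07794892] 0.07681961299687154
```

The lid sits on its seal at about 0.029 rad. On to the pin.

```bash
python3 -m creep '0 0 0 0 0 -40 -1;0 0 0 0 -40 -90 0;0 0 0 0 -90 -110 0;0 0 0 0 -140 -110 0;0 0 0 0 -190 -110 0;0 0 0 -5 -240 -110 0;0 0 0 -10 -267 -110 0;0 0 0 -10 -267 -110 0;0 0 0 -10 -267 -110 0'; python3 - <<'E'
from h import *
im,d,c=snap("wrist","w6"); o=status.get_obs(); print(o["tcp_pos"])
print(proj([.4592,-.2736,.077],c),proj([.4592,-.2736,.049],c))
u,v=proj([.4592,-.2736,.077],c).astype(int); print(u,v)
cv2.imwrite("pics/w6c.png",cv2.convertScaleAbs(cv2.resize(im[max(v-80,0):v+80,u-80:u+80],None,fx=3.5,fy=3.5),alpha=1.8)[:,:,::-1])
E
```

```text
clock: 15.45
tcp_pos: [0.4506, -0.2736, 0.1882]
orientation: [-0.043, -3.141, -0.001]
contact_force: [-0.2, 0.7, -1.1]
grip_width: 0.0431
gripper_force: 0.0
[ 0.45073652 -0.27317431  0.18816757]
[320.86098856 247.30348651] [320.86288341 235.85587921]
320 247
```

View pics/w6c.png

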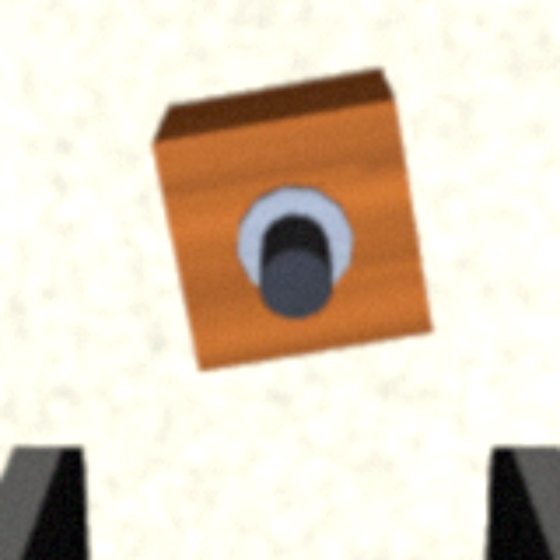

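The knob top is at crop (297,283), i.e. (324.9,247.9), and the collar at (295,243), i.e. (324.3,236.4). The pin stands upright.

```bash
python3 - <<'E'
from h import *
im,d,c=load("w6"); a=atz(324.6,247.6,.077,c);b=atz(324.0,236.1,.049,c); print(a,b)
p=(a+b)/2; print(rel([p[0],p[1],.052],down(88.4)))
E
```

```text
[ 0.45946427 -0.27119042  0.077     ] [ 0.45943913 -0.27137376  0.049     ]
(array([ 0.001, -0.   ,  0.002]), array([ -8.7,   2. , 136.2]))
```

```bash
python3 -m creep '0 0 0 -9 2 40 0;0 0 0 -9 2 80 0;0 0 0 -9 2 105 0;0 0 0 -9 2 122 0;0 0 0 -9 2 132 0;0 0 0 -9 2 136 0;0 0 0 -9 2 136 -0.4;0 0 0 -9 2 136 -1;0 0 0 -9 2 136 -1;0 0 0 -9 2 136 -1' 60; python3 -m creep '0 0 0 0 0 0 -1;0 0 0 0 0 -10 -1;0 0 0 0 0 -30 -1;0 0 0 0 0 -60 -1;0 0 0 0 0 -100 -1;0 0 0 0 0 -100 -1;0 0 0 0 0 -100 -1'; python3 - <<'E'
from h import *
o=status.get_obs(); print(o["tcp_pos"]); snap("wrist","w7")
print(rel([.5045,-.0715,.152],down(88.4)))
E
```

```text
clock: 16.75
tcp_pos: [0.4603, -0.2731, 0.0531]
orientation: [0.044, 3.14, -0.0]
contact_force: [-1.3, 1.5, 6.0]
grip_width: 0.0118
gripper_force: 58.5
clock: 17.62
tcp_pos: [0.4595, -0.2723, 0.1521]
orientation: [-0.043, -3.141, -0.001]
contact_force: [-0.2, -0.4, -1.4]
grip_width: 0.0118
gripper_force: 58.5
[ 0.45951284 -0.27231142  0.1521008 ]
(array([ 0.001, -0.001,  0.   ]), array([-39.8, 201.9,  -0.3]))
```

```bash
python3 -m creep '0 0 0 -10 25 0 -1;0 0 0 -22 60 0 -1;0 0 0 -35 95 0 -1;0 0 0 -47 130 0 -1;0 0 0 -60 165 0 -1;0 0 0 -70 190 0 -1;0 0 0 -70 201 0 -1;0 0 0 -70 201 0 -1;0 0 0 -70 201 0 -1'; python3 - <<'E'
from h import *
im,d,c=snap("wrist","w8"); o=status.get_obs(); t=o["tcp_pos"];print(t,o["orientation"])
print("hole",proj([.5045,-.0725,.077],c),"tip",proj([t[0],t[1],t[2]-.043],c),"collar",proj([t[0],t[1],t[2]-.003],c))
cv2.imwrite("pics/w8c.png",cv2.convertScaleAbs(cv2.resize(im[110:390,200:440],None,fx=2.1,fy=2.1),alpha=1.3)[:,:,::-1])
E
```

```text
clock: 18.8
tcp_pos: [0.5345, -0.0753, 0.1521]
orientation: [-0.047, -3.141, 0.001]
contact_force: [-0.8, -0.4, -1.1]
grip_width: 0.0116
gripper_force: 58.5
[ 0.5346763  -0.07532065  0.15223703] [-4.72929271e-02 -3.14092948e+00  6.49397314e-04]
hole [324.22615587 197.81239934] tip [320.47994784 271.80827542] collar [320.24081004 307.69326856]
```

View pics/w8c.png

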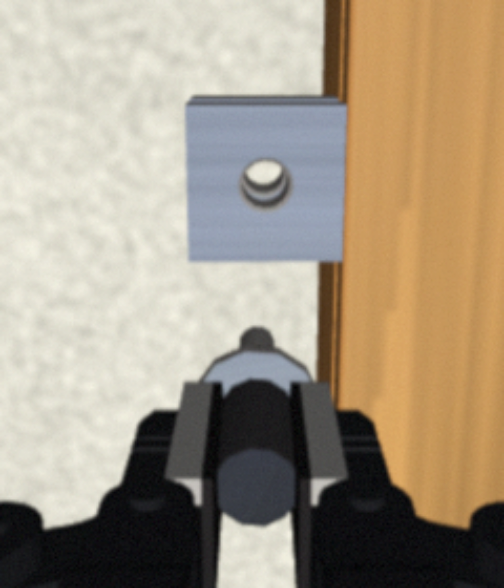

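The lid's hole is at crop (265,184), the shank's tip apex at (256,327), and the knob top at (257,487), so the pin is upright. I've now used the 10 views. I'll compute the correction.

```bash
python3 - <<'E'
from h import *
im,d,c=load("w8"); t=np.array([ 0.5346763,-0.07532065,0.15223703]); T=R.from_rotvec([-4.72929271e-02,-3.14092948e+00,6.49397314e-04])
P=cloud(d,c); print("lug top z",np.median(P[165:180,310:340,2]))
h=atz(325.95,197.4,.078,c); tip=atz(321.8,271.6,t[2]-.043,c); k=atz(322.1,110+487/2.1-.26,t[2]+.025,c)
print(h,tip,k, "tip/knob in tool",T.inv().apply(tip-t)*1000,T.inv().apply(k-t)*1000,"move",T.inv().apply(h-tip)*1000)
# corners -> lug centre check
cs=[atz(200+u/2.1-.26,110+v/2.1-.26,.078,c) for u,v in [(187,103),(345,103),(190,261),(344,261)]]
print(np.mean(cs,0),np.linalg.norm(cs[0]-cs[1]),np.linalg.norm(cs[0]-cs[2]))
# black-out check: hole centroid via dark pixels
E
```

```text
lug top z 0.07886441351689093
[ 0.50412739 -0.07157667  0.078     ] [ 0.53458811 -0.07468302  0.10923703] [ 0.53342071 -0.07460523  0.17723703] tip/knob in tool [ 0.09440946  0.65265932 42.99976127] [  1.28407748   0.66683786 -24.9998958 ] move [30.53103782  2.20091656 31.24529851]
[ 0.50411741 -0.07120191  0.078     ] 0.03910867895934032 0.04048914813955374
```

```bash
python3 -m creep '0 0 0 15 2 0 -1;0 0 0 30.5 2.2 0 -1;0 0 0 30.5 2.2 5 -1;0 0 0 30.5 2.2 15 -1;0 0 0 30.5 2.2 25 -1;0 0 0 30.5 2.2 32 -1;0 0 0 30.5 2.2 36 -1;0 0 0 30.5 2.2 40 -1;0 0 0 30.5 2.2 40 -1'
```

```text
clock: 19.98
tcp_pos: [0.5048, -0.0708, 0.1121]
orientation: [-0.044, -3.141, 0.0]
contact_force: [0.2, -0.6, -1.0]
grip_width: 0.012
gripper_force: 58.5
```

The tip is inside the lid's hole with no side force, so I keep going.

```bash
python3 -m creep '0 0 0 0 0 4 -1;0 0 0 0 0 8 -1;0 0 0 0 0 12 -1;0 0 0 0 0 15 -1;0 0 0 0 0 15 -1'
```

```text
clock: 20.6
tcp_pos: [0.5047, -0.0709, 0.097]
orientation: [-0.044, -3.141, 0.0]
contact_force: [0.3, 0.3, -1.2]
grip_width: 0.0119
gripper_force: 58.5
```

```bash
python3 -m creep '0 0 0 0 0 4 -1;0 0 0 0 0 7 -1;0 0 0 0 0 10 -1;0 0 0 0 0 10 -1'
```

```text
clock: 21.1
tcp_pos: [0.5047, -0.0709, 0.087]
orientation: [-0.044, -3.141, 0.0]
contact_force: [0.7, -1.6, -1.1]
grip_width: 0.0121
gripper_force: 58.4
```

```bash
python3 -m creep '0 0 0 0 0 2 -1;0 0 0 0 0 4 -1;0 0 0 0 0 4 -1;0 0 0 0 0 4 -1'; python3 -m creep '0 0 0 0 0 1 -1;0 0 0 0 0 2 -1;0 0 0 0 0 2 -1;0 0 0 0 0 2 -1';
```

```text
clock: 21.6
tcp_pos: [0.505, -0.0709, 0.0833]
orientation: [0.044, 3.141, -0.0]
contact_force: [0.4, -2.2, 0.6]
grip_width: 0.0119
gripper_force: 58.5
clock: 22.1
tcp_pos: [0.505, -0.0708, 0.0813]
orientation: [0.044, 3.141, -0.0]
contact_force: [0.4, -2.8, 1.9]
grip_width: 0.0119
gripper_force: 58.7
```

```bash
python3 -m creep '0 0 0 0 -0.5 1 -1;0 0 0 0 -0.5 2 -1;0 0 0 0 -0.5 2 -1;0 0 0 0 -0.5 2 -1'; python3 -m creep '0 0 0 0 0 1 -1;0 0 0 0 0 2 -1;0 0 0 0 0 2 -1;0 0 0 0 0 2 -1'
```

```text
clock: 22.6
tcp_pos: [0.5051, -0.071, 0.0798]
orientation: [0.044, 3.141, 0.001]
contact_force: [-2.3, -1.2, 10.9]
grip_width: 0.0119
gripper_force: 59.8
clock: 23.1
tcp_pos: [0.5053, -0.0711, 0.0793]
orientation: [0.044, 3.141, 0.004]
contact_force: [-7.8, 0.6, 30.0]
grip_width: 0.0119
gripper_force: 62.0
```

```bash
python3 -m creep '0 0 0 0 0 -0.5 -1;0 0 0 0 0 -0.5 -1' 80; python3 - <<'E'
from h import *
for n in("scene","top"):
    im,d,c=snap(n,n+"9"); P=cloud(d,c)
    m=(abs(P[...,0]-.585)<.035)&(P[...,1]>-.045)&(P[...,1]<.12)&(P[...,2]>.05)&(P[...,2]<.13); q=P[m]
    print(n,len(q),np.polyfit(q[:,1],q[:,2],1),np.median(q[:,2]))
c=cam("wrist"); o=status.get_obs(); print(o["tcp_pos"],o["contact_force"],o["gripper_force"])
im,d,c=snap("wrist","w9"); P=cloud(d,c)
for y in(-.045,-.03,0,.02): 
    m=(abs(P[...,1]-y)<.006)&(P[...,2]>.06)&(P[...,2]<.09)&(abs(P[...,0]-.44)<.03); print(y,m.sum(),np.median(P[m][:,2]) if m.any() else 0)
E
```

```text
clock: 23.35
tcp_pos: [0.5052, -0.071, 0.0795]
orientation: [0.044, 3.141, 0.003]
contact_force: [-6.5, 0.4, 26.5]
grip_width: 0.0113
gripper_force: 78.2
scene 1420 [0.00037423 0.07388509] 0.07391832552402794
top 3106 [0.00049359 0.0709814 ] 0.0710310761969204
[ 0.50525352 -0.07102801  0.07947478] [-7.48128667e+00  2.53541015e-02  2.60633118e+01] 78.21106195449829
-0.045 6128 0.07235583877634447
-0.03 6022 0.07256701678529383
0 6051 0.07263200168607752
0.02 6054 0.07270187540591971
```

Both cameras put the lid's slope under 0.001 rad, so it is fully shut. The TCP is 7 mm above the lug, so the collar is seated. The push is about 26 N.

```bash
python3 -c "
from bench import r
print(r.hand_in())"
```

```text
the job is handed in; nothing more can be done
None
```

The job is handed in, but no verdict came back. At hand-in the key lay flat over its peg, and the lid measured under 0.001 rad (fully shut). The pin was through both lugs and still gripped, pressing down with about 26 N, and the clock read about 23.5 s; I never moved near the cup, vial or jar but took no final check picture of them.

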